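# Empty the kiln-prop tray and hold it ready

### The arm

A 7-joint arm with a two-finger parallel gripper is mounted at the origin on the work surface; the furniture and walls round the work are solid. World frame = base frame: x ahead of the robot, y to its left, z up, the work surface at z = 0. Lengths are in m, angles in rad, forces in N, time in s.
With the tool pointing down it reaches from about 0.35 to 0.9 m from the base axis. Payload 8.1 kg.
Tool frame: the origin (TCP) lies midway between the tips of the shut fingers; the grasp point (between the pads) lies 19 mm behind it; z points along the fingers, y is the line along which they close (so a half turn about z gives the same grasp; the last joint's range is limited). The gripper opens to 92 mm and grips with 3 to 60 N. Pads are 19 mm wide; open, the fingers measure 130 mm over their backs; the gripper's body (75 mm by 190 mm) begins 47 mm behind the grasp point.
Start: joints at [1.079, 0.434, 0.025, 1.573, -0.012, 1.134, -0.075], TCP at [0.237, -0.578, 0.227] pointing down, gripper open.
Joint ranges: [-2.62, 2.62], [-0.44, 2.09], [-1.27, 1.32], [0.08, 2.57], [-1.32, 4.46], [0.12, 2], [-2.74, 2.74]. Speed limits (rad/s): [2.22, 2.22, 3.01, 3.01, 3.14, 3.14, 3.14].

### API

Orientations are given as a unit quaternion [x, y, z, w].
In Python, from station import monitor, eyes, r gives the robot as it stands. The module is installed in compiled form; this text tells all that it offers.
- The arm moves only by the tool servo_tool, never from a script. Its argument "targets" is a list of rows, each an object with "hand": the gripper's target within -1 to 1 (shut at 1, half-way at 0, fully open at -1); "slide": the shift along the tool's x, y, z normalised to -1 to 1, where 1 is 0.02 m, a list of three; "delta_rot": the turn, a rotation vector about the tool's x, y, z normalised to -1 to 1, where 1 is 0.12 rad, a list of three. A call has 1 to 20 rows; each row shifts and turns the commanded pose from where the row before left it, along the tool's axes as they then stand; what a row does not reach is not made up. A row lasts 1/12 s, in which the tool goes at most 41.7 mm and 7.16 degrees, less where a joint would pass 70% of its speed; a pose out of reach is approached as far as the arm can. A call with a number of a shift or a turn outside -1 to 1 is refused whole. A call with a gripper value outside its range is refused whole. The fingers move at their own pace and stop on an object; the grip force is fixed at half the most. Time passes only in rows, so rows that do not move let the fingers close. It gives the time, the measured TCP pose, the force, the opening and the grip force at its end, in the units of the state.
- monitor.sense(): the state, without advancing time (a new reading comes with each control period).
- eyes.grab_frame(name): name is "scene" or "top" or "wrist"; returns the picture (480x640x3 uint8, red, green, blue); there is no depth.
- eyes.calibration(name): a dict with "fx", "fy", "cx", "cy" (pixels), "dist" ([k1, k2, p1, p2, k3] as OpenCV has them; the pictures are not rectified), "extrinsics" (4x4, takes a point from world to camera coordinates); the wrist camera has in their place "hand_eye" (4x4, takes a point from camera to tool coordinates, whose origin is the TCP and whose axes are the flange's). Camera axes: x right, y up, looking along -z (the intrinsics and any distortion apply to the point x, -y, -z); pixel columns grow to the right and rows downward; lengths in m; the calibration is good to about 2 mm. A picture is of the moment at which its call begins: read the wrist's pose just before it. calibration takes no time and is no camera call.
- r.close_job(): hands the job in; it is judged then, once.
The state is a dict: "time_s": time; "joint_pos": joint angles; "dq": joint speeds; "joint_efforts": joint torques, N m; "position": TCP position; "orientation": TCP orientation; "force": force on the tool from outside, world axes, zero at the start; "ft_torque": the same for the moment, N m; "finger_gap": finger opening in m; "grasp_force": force on a finger pad.
Only numpy, scipy, OpenCV 4.12 (cv2) and the standard library are available. Lean on these libraries where they do the work, as an engineer would, in place of code of your own. Each camera call takes 0.05 s, during which the arm holds its last target. There are 200 camera calls.

### The job

Pick up the small blue metal tray by its wooden cross bar with the kiln props still on it, and tip it close above the peach-coloured bowl so that all four props slide gently off the open end into the bowl. Then bring the empty tray level again and finish while still holding it level and still in the air, its floor at least 15 cm above the table and touching nothing else, ready for the next batch. Leave the bowl upright where it stands and do not disturb the cups and jars around them.

Things in the scene. Friction and masses are not known exactly. Their poses are not given: they have to be found in the camera images.
- tray: loose blue-painted metal tray, 0.20 kg, 160 mm (its x) by 96 mm (its y), floor 4 mm thick, walls 4 mm thick whose tops are 26 mm above the underside at the +x end and both sides; the -x end is an open lip with no wall. A wooden cross bar spans it along y over the middle, carried by two flat 22 mm wide uprights at y = +-46 mm. Origin: centre of its underside; z up when level. It balances nearly under the bar
- tray_bar (a point): centre of the tray's wooden cross bar, 74 mm straight above the tray's origin; the bar is 14 mm thick (tray x), 26 mm tall (z, from 61 to 87 mm above the underside) and 87 mm long (y, all free between the uprights); axes as the tray's. Pinch it across its 14 mm from above
- tray_lip (a point): middle of the open lip of the tray: 80 mm from the origin towards the tray's -x, 4 mm above the underside (upper face of the floor); axes as the tray's
- prop_1: one of four alike loose white glazed ceramic kiln props: a hexagonal post 26 mm across its corners and 24 mm tall, about 30 g, standing on the tray; slippery (friction about 0.3 on everything, so it starts to slide at a slope of 14 to 20 degrees). Origin: centre of its underside, its z axis runs up the post
- prop_2: one of four alike loose white glazed ceramic kiln props: a hexagonal post 26 mm across its corners and 24 mm tall, about 30 g, standing on the tray; slippery (friction about 0.3 on everything, so it starts to slide at a slope of 14 to 20 degrees). Origin: centre of its underside, its z axis runs up the post
- prop_3: one of four alike loose white glazed ceramic kiln props: a hexagonal post 26 mm across its corners and 24 mm tall, about 30 g, standing on the tray; slippery (friction about 0.3 on everything, so it starts to slide at a slope of 14 to 20 degrees). Origin: centre of its underside, its z axis runs up the post
- prop_4: one of four alike loose white glazed ceramic kiln props: a hexagonal post 26 mm across its corners and 24 mm tall, about 30 g, standing on the tray; slippery (friction about 0.3 on everything, so it starts to slide at a slope of 14 to 20 degrees). Origin: centre of its underside, its z axis runs up the post
- bowl: loose open peach-coloured glazed bowl, 0.39 kg, 156 mm across the rim and 78 mm high, hollow: inside about 140 mm wide at the rim, narrowing to a floor about 60 mm wide, 10 mm above the table. Origin: centre of its underside
- pinch_cup_1: bystander: green pottery cup, 66 mm wide, 57 mm tall, loose, to be left alone; origin at the centre of its underside
- pinch_cup_2: bystander: pale grey pottery cup, 62 mm wide, 60 mm tall, loose, to be left alone; origin at the centre of its underside
- underglaze_5: bystander: small white jar with a black lid, 48 mm wide, 68 mm tall, loose, to be left alone; origin at the centre of its underside
- underglaze_6: bystander: small white jar with a pink lid, 48 mm wide, 68 mm tall, loose, to be left alone; origin at the centre of its underside
There are look-alikes about, which are no part of the job. What is shaped like the prop_2 but black or pink is not meant.

How it is judged:
On the way, in this order (a step that is already met when the one before it is completed fails the run):
1. the tray is up off the table, held in the fingers, with all four props still on it (height (world z) of tray above 0.04 m and contact force between tray and the fingers above 0.5 N and x of prop_1 in the frame of tray between -0.08 and 0.08 m and y of prop_1 in the frame of tray between -0.05 and 0.05 m and z of prop_1 in the frame of tray between -0.002 and 0.035 m and x of prop_2 in the frame of tray between -0.08 and 0.08 m and y of prop_2 in the frame of tray between -0.05 and 0.05 m and z of prop_2 in the frame of tray between -0.002 and 0.035 m and x of prop_3 in the frame of tray between -0.08 and 0.08 m and y of prop_3 in the frame of tray between -0.05 and 0.05 m and z of prop_3 in the frame of tray between -0.002 and 0.035 m and x of prop_4 in the frame of tray between -0.08 and 0.08 m and y of prop_4 in the frame of tray between -0.05 and 0.05 m and z of prop_4 in the frame of tray between -0.002 and 0.035 m), for 0.2 s.
2. all four props lie in the bowl (horizontal distance between each of prop_1, prop_2, prop_3, prop_4 and bowl below 0.068 m and height (world z) of each of prop_1, prop_2, prop_3, prop_4 below 0.075 m and linear speed of each of prop_1, prop_2, prop_3, prop_4 below 0.05 m/s), for 0.2 s.
At the end, for the whole second after the job is handed in: All four props rest in the upright bowl (within 68 mm of its axis, below the rim). The empty tray is in the fingers, underside over 0.14 m above the table, level within 0.12 rad, at rest (under 0.02 m/s, 0.1 rad/s), touching no bowl, prop or bystander, through the last second (all of step 2 and height (world z) of tray above 0.14 m and angle between tray's own z axis and vertical below 0.12 rad and linear speed of tray below 0.02 m/s and angular speed of tray below 0.1 rad/s and contact force between tray and the fingers above 0.5 N and contact force between tray and bowl below 0.05 N and angle between bowl's own z axis and vertical below 0.15 rad and contact force between tray and pinch_cup_1 below 0.05 N and contact force between tray and pinch_cup_2 below 0.05 N and contact force between tray and underglaze_5 below 0.05 N and contact force between tray and underglaze_6 below 0.05 N and contact force between tray and prop_1 below 0.05 N and contact force between tray and prop_2 below 0.05 N and contact force between tray and prop_3 below 0.05 N and contact force between tray and prop_4 below 0.05 N); the arm keeps its last pose, push and grip.
It fails at once if the bowl is shoved more than 5 cm or tipped by more than 0.3 rad (distance of bowl from where it was at the start of the episode above 0.05 m or angle between bowl's own z axis and vertical above 0.3 rad).
It fails at once if a prop is thrown or dropped from high up (faster than 2 m/s, a fall of some 20 cm) (linear speed of any of prop_1, prop_2, prop_3, prop_4 above 2 m/s).
It fails at once if a cup or jar is moved more than 3 cm (distance of any of pinch_cup_1, pinch_cup_2, underglaze_5, underglaze_6 from where it was at the start of the episode above 0.03 m).
It also fails if it takes over 45 s, if anything falls off the work surface, if the arm or the gripper's body presses on something with over 40 N, if the wrist force passes 120 N, or if a joint passes its speed limit or range.

## Working session

There is one attempt and no reset: what is moved stays moved. The work goes in short steps, Python scripts to look and compute and a tool call to move; the robot and the scene stay as the last step left them, time stands still between calls to the robot, and variables do not carry over. Pictures are saved under pics/ and viewed, at most 10 in all, crops included, and the job is handed in when it is done.

Besides the shell and the picture viewer there is one more tool, called after "Emit:" in YAML: its name, and indented under it one key for each argument. servo_tool: Moves the arm, as the interface text tells. Scaled input: -1 to 1 covers 0.02 m each way for a shift and 0.12 rad each way for a turn. Its arguments: {"type":"object","properties":{"targets":{"type":"array","items":{"type":"object","properties":{"hand":{"type":"number"},"slide":{"type":"array","items":{"type":"number","minimum":-1,"maximum":1}},"delta_rot":{"type":"array","items":{"type":"number","minimum":-1,"maximum":1}}}}}},"required":["targets"]}

```bash
mkdir -p pics
python3 - <<'E'
from station import monitor, eyes, r
import cv2,numpy as np
s=monitor.sense();print(s['time_s'],s['position'],s['orientation'],s['finger_gap'])
for n in ['scene','top']:
    im=eyes.grab_frame(n);cv2.imwrite(f'pics/{n}0.png',im[...,::-1])
    c=eyes.calibration(n);print(n,{k:np.round(v,4).tolist() for k,v in c.items()})
print(eyes.calibration('wrist'))
E
```

```text
0.0 [ 0.2367107  -0.57790084  0.22594261] [ 9.81166154e-01  1.93164121e-01 -2.04910549e-04 -7.46865873e-04] 0.09208887481967881
scene {'fx': 496.534, 'fy': 496.534, 'cx': 311.3815, 'cy': 238.1105, 'dist': [-0.0546, 0.0, 0.0, 0.0, 0.0], 'extrinsics': [[-0.6161, -0.7877, -0.0071, 0.2585], [0.3874, -0.3108, 0.868, -0.3537], [-0.6859, 0.532, 0.4966, -0.5622], [0.0, 0.0, 0.0, 1.0]]}
top {'fx': 572.2096, 'fy': 572.2096, 'cx': 321.2884, 'cy': 234.7987, 'dist': [-0.0942, 0.0, 0.0, 0.0, 0.0], 'extrinsics': [[-0.0137, -0.9998, 0.0143, -0.1125], [0.9981, -0.0128, 0.061, -0.5651], [-0.0608, 0.0151, 0.998, -1.3055], [0.0, 0.0, 0.0, 1.0]]}
{'fx': 334.457584472989, 'fy': 334.457584472989, 'cx': 319.0503529522089, 'cy': 239.86004832210003, 'dist': array([0.00798252, 0.        , 0.        , 0.        , 0.        ]), 'hand_eye': array([[-7.65071493e-04,  9.62342037e-01,  2.71840429e-01,
         7.45509649e-02],
       [ 9.99999636e-01,  8.39241161e-04, -1.56583900e-04,
        -2.70473849e-04],
       [-3.78826946e-04,  2.71840210e-01, -9.62342328e-01,
        -1.57295835e-01],
       [ 0.00000000e+00,  0.00000000e+00,  0.00000000e+00,
         1.00000000e+00]])}
```

View pics/top0.png

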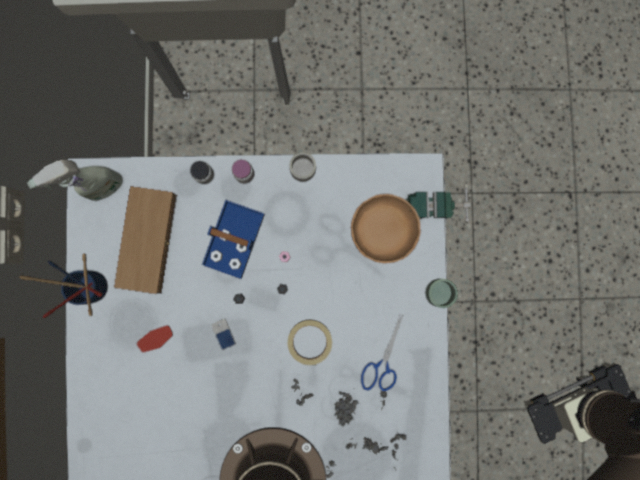

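View pics/scene0.png

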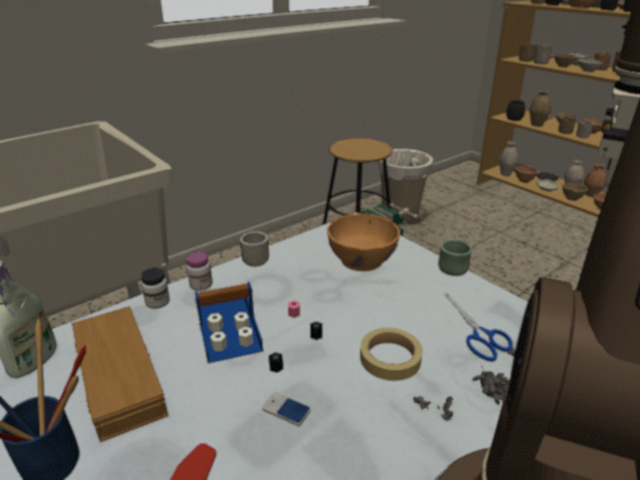

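The top view shows the tray at about (234,238), with four white props in its lower half and the bar at (229,237). The bowl is at (386,228), the jars at (202,171) and (243,170), the grey cup at (302,167) and the green cup at (440,292). The candidates for the props are the four white posts on the tray (216,256), (234,264), (241,247), (224,238), the black ones at (239,298) and (282,288), and the pink one at (285,257). The white ones on the tray fit the description. Next I'll measure, and use one enlarged crop to confirm the props and the open end.

```bash
cat > h.py <<'E'
import cv2,numpy as np
from station import monitor,eyes,r
from scipy.spatial.transform import Rotation as R
F=np.diag([1,-1,-1.])
def ray(n,uv):
    c=eyes.calibration(n);K=np.array([[c['fx'],0,c['cx']],[0,c['fy'],c['cy']],[0,0,1]])
    p=cv2.undistortPoints(np.float32(uv).reshape(-1,1,2),K,np.array(c['dist']))[:,0]
    d=np.c_[p,np.ones(len(p))]@F
    if n=='wrist':
        s=monitor.sense();T=np.eye(4);T[:3,:3]=R.from_quat(s['orientation']).as_matrix();T[:3,3]=s['position']
        M=T@c['hand_eye']
    else: M=np.linalg.inv(c['extrinsics'])
    return M[:3,3],d@M[:3,:3].T
def plane(n,uv,z):
    o,d=ray(n,uv);return o+d*((z-o[2])/d[:,2])[:,None]
def tri(a,ua,b,ub):
    o1,d1=ray(a,[ua]);o2,d2=ray(b,[ub]);A=np.c_[d1[0],-d2[0]];t=np.linalg.lstsq(A,o2-o1,rcond=None)[0]
    p,q=o1+t[0]*d1[0],o2+t[1]*d2[0];return (p+q)/2,np.linalg.norm(p-q)
def blobs(im,lo,hi,box,amin=30):
    h=cv2.cvtColor(im,cv2.COLOR_BGR2HSV);m=cv2.inRange(h,np.array(lo),np.array(hi))
    k=np.zeros_like(m);x0,y0,x1,y1=box;k[y0:y1,x0:x1]=m[y0:y1,x0:x1]
    return [c for c in cv2.findContours(k,cv2.RETR_EXTERNAL,cv2.CHAIN_APPROX_NONE)[0] if cv2.contourArea(c)>amin],k
E
python3 - <<'E'
from h import *
np.set_printoptions(precision=4,suppress=True)
t=cv2.imread('pics/top0.png');s=cv2.imread('pics/scene0.png')
a=cv2.resize(t[190:290,190:290],(500,500),interpolation=cv2.INTER_CUBIC);b=cv2.resize(s[275:375,175:275],(500,500)[::1],interpolation=cv2.INTER_CUBIC)
cv2.imwrite('pics/crop1.png',cv2.resize(np.hstack([a,b]),(800,400)))
bc,_=blobs(t,(105,120,40),(125,255,255),(190,190,280,290))
P=np.vstack(bc)[:,0];box=cv2.boxPoints(cv2.minAreaRect(P));print('tray px',box)
for z in (0.0,0.026):
    w=plane('top',box,z);print(z,w,'edges',np.linalg.norm(w-np.roll(w,-1,0),axis=1),'c',w.mean(0))
br,_=blobs(t,(3,90,40),(20,255,255),(200,220,260,255),20)
for c in br:
    q=cv2.boxPoints(cv2.minAreaRect(c));w=plane('top',q,.087);print('bar',q.mean(0),w.mean(0),np.linalg.norm(w-np.roll(w,-1,0),axis=1))
bs,_=blobs(s,(3,90,30),(20,255,255),(190,275,260,305),20)
for c in bs: print('bar scene',c[:,0].mean(0),cv2.boxPoints(cv2.minAreaRect(c)).tolist())
bw,_=blobs(t,(3,60,40),(20,255,255),(330,180,425,275),500)
for c in bw:
    (x,y),rr=cv2.minEnclosingCircle(c);e=cv2.fitEllipse(c);w=plane('top',[e[0],(e[0][0]+rr,e[0][1])],.078);print('bowl',e,w[0],'r',np.linalg.norm(w[0]-w[1]))
for nm,p,z in [('j5',(202,170),.068),('j6',(243,169),.068),('grey',(302,165),.06),('green',(440,291),.057),('tape',(310,342),.0)]: print(nm,plane('top',[p],z)[0])
E
```

```text
tray px [[202.7059 264.1765]
 [225.6342 200.3046]
 [263.2487 213.8072]
 [240.3203 277.6791]]
0.0 [[0.4993 0.1582 0.    ]
 [0.6489 0.1039 0.    ]
 [0.6158 0.0154 0.    ]
 [0.4667 0.0702 0.    ]] edges [0.1592 0.0945 0.1588 0.0939] c [0.5577 0.0869 0.    ]
0.026 [[0.499  0.1532 0.026 ]
 [0.6457 0.0999 0.026 ]
 [0.6132 0.0132 0.026 ]
 [0.4671 0.0669 0.026 ]] edges [0.1561 0.0926 0.1557 0.0921] c [0.5562 0.0833 0.026 ]
bar [228.5822 237.2808] [0.5565 0.0844 0.087 ] [0.0131 0.0823 0.0131 0.0823]
bar scene [223.287  294.3304] [[197.81446838378906, 292.05609130859375], [246.61158752441406, 283.724853515625], [248.8531951904297, 296.85430908203125], [200.0560760498047, 305.185546875]]
bowl ((385.3287658691406, 228.14181518554688), (67.70852661132812, 68.34712219238281), 80.22502899169922) [ 0.5728 -0.2612  0.078 ] r 0.07783683033781576
j5 [0.7097 0.1468 0.068 ]
j6 [0.7106 0.0544 0.068 ]
grey [ 0.7195 -0.0779  0.06  ]
green [ 0.4311 -0.3847  0.057 ]
tape [ 0.3152 -0.0906  0.    ]
```

View pics/crop1.png

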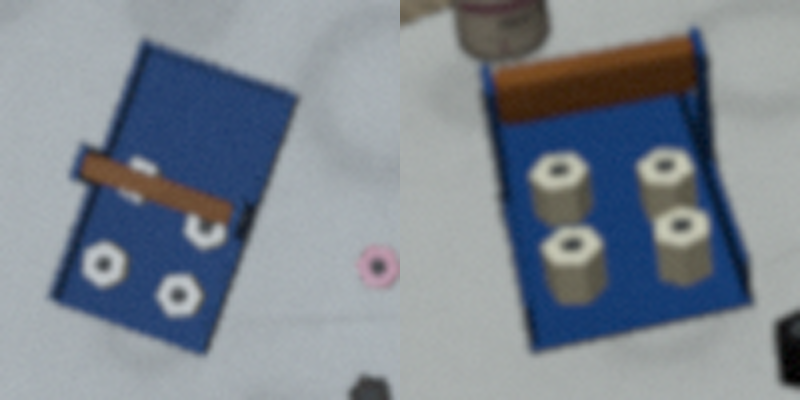

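The crop confirms four white hexagonal props on the blue tray. The near end (towards the robot) looks open, with no dark wall line. I'll move over the tray and check from close by.

Emit:
servo_tool:
  targets:
    - {"hand":-1,"slide":[0.5,-0.45,0]}
    - {"hand":-1,"slide":[0.98,-0.88,0]}
    - {"hand":-1,"slide":[0.98,-0.88,0]}
    - {"hand":-1,"slide":[0.98,-0.88,0]}
    - {"hand":-1,"slide":[0.98,-0.88,0]}
    - {"hand":-1,"slide":[0.98,-0.88,0]}
    - {"hand":-1,"slide":[0.98,-0.88,0]}
    - {"hand":-1,"slide":[0.98,-0.88,0]}
    - {"hand":-1,"slide":[0.98,-0.88,0]}
    - {"hand":-1,"slide":[0.98,-0.88,0]}
    - {"hand":-1,"slide":[0.98,-0.88,0]}
    - {"hand":-1,"slide":[0.98,-0.88,0]}
    - {"hand":-1,"slide":[0.98,-0.88,0]}
    - {"hand":-1,"slide":[0.98,-0.88,0]}
    - {"hand":-1,"slide":[0.98,-0.88,0]}
    - {"hand":-1,"slide":[0.98,-0.88,0]}
    - {"hand":-1,"slide":[0.98,-0.88,0]}
    - {"hand":-1,"slide":[0.98,-0.88,0]}
    - {"hand":-1,"slide":[0.98,-0.88,0]}
    - {"hand":-1,"slide":[0.98,-0.88,0]}

```text
invalid input
```

Emit:
servo_tool:
  targets:
    - {"hand":-1,"slide":[0.98,-0.88,0]}
    - {"hand":-1,"slide":[0.98,-0.88,0]}
    - {"hand":-1,"slide":[0.98,-0.88,0]}
    - {"hand":-1,"slide":[0.98,-0.88,0]}
    - {"hand":-1,"slide":[0.98,-0.88,0]}
    - {"hand":-1,"slide":[0.98,-0.88,0]}
    - {"hand":-1,"slide":[0.98,-0.88,0]}
    - {"hand":-1,"slide":[0.48,-0.43,0]}
    - {"hand":-1,"slide":[0,0,0],"delta_rot":[0,0,-0.95]}
    - {"hand":-1,"slide":[0,0,0],"delta_rot":[0,0,-1]}
    - {"hand":-1,"slide":[0,0,0],"delta_rot":[0,0,-1]}
    - {"hand":-1,"slide":[0,0,0],"delta_rot":[0,0,-1]}
    - {"hand":-1,"slide":[0,0,0],"delta_rot":[0,0,-1]}
    - {"hand":-1,"slide":[0,0,0],"delta_rot":[0,0,-1]}
    - {"hand":-1,"slide":[0,0,0],"delta_rot":[0,0,-1]}
    - {"hand":-1}
    - {"hand":-1}

```text
invalid input
```

Run:
```python
from h import *
s=monitor.sense();print(s['time_s'],s['position'],R.from_quat(s['orientation']).as_matrix().round(3),s['joint_pos'])
cv2.imwrite('pics/w1.png',eyes.grab_frame('wrist')[...,::-1])
```

```text
0.1 [ 0.23670388 -0.57797024  0.22603732] [[ 0.925  0.379 -0.001]
 [ 0.379 -0.925  0.001]
 [-0.    -0.001 -1.   ]] [ 1.07939891  0.43515442  0.02498198  1.57396872 -0.01159769  1.13399459
 -0.07508562]
```

View pics/w1.png

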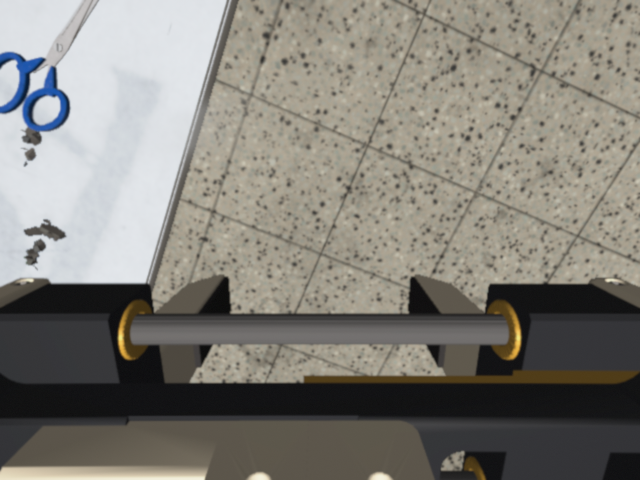

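The arm did not move, because both calls were refused. The wrist view shows only floor and scissors. All three keys are probably needed in every row, so I'll send complete rows.

Emit:
servo_tool:
  targets:
    - {"hand":-1,"slide":[0.5,-0.45,0],"delta_rot":[0,0,0]}
    - {"hand":-1,"slide":[0.98,-0.88,0],"delta_rot":[0,0,0]}
    - {"hand":-1,"slide":[0.98,-0.88,0],"delta_rot":[0,0,0]}
    - {"hand":-1,"slide":[0.98,-0.88,0],"delta_rot":[0,0,0]}
    - {"hand":-1,"slide":[0.98,-0.88,0],"delta_rot":[0,0,0]}
    - {"hand":-1,"slide":[0.98,-0.88,0],"delta_rot":[0,0,0]}
    - {"hand":-1,"slide":[0.98,-0.88,0],"delta_rot":[0,0,0]}
    - {"hand":-1,"slide":[0.98,-0.88,0],"delta_rot":[0,0,0]}
    - {"hand":-1,"slide":[0.98,-0.88,0],"delta_rot":[0,0,0]}
    - {"hand":-1,"slide":[0.98,-0.88,0],"delta_rot":[0,0,0]}
    - {"hand":-1,"slide":[0.98,-0.88,0],"delta_rot":[0,0,0]}
    - {"hand":-1,"slide":[0.98,-0.88,0],"delta_rot":[0,0,0]}
    - {"hand":-1,"slide":[0.98,-0.88,0],"delta_rot":[0,0,0]}
    - {"hand":-1,"slide":[0.98,-0.88,0],"delta_rot":[0,0,0]}

```text
time_s: 1.32
position: [0.392, -0.2557, 0.2267]
orientation: [0.981, 0.193, -0.0, 0.0]
force: [0.1, 0.3, 0.3]
finger_gap: 0.0919
grasp_force: 0.0
```

Emit:
servo_tool:
  targets:
    - {"hand":-1,"slide":[0.98,-0.88,0],"delta_rot":[0,0,0]}
    - {"hand":-1,"slide":[0.98,-0.88,0],"delta_rot":[0,0,0]}
    - {"hand":-1,"slide":[0.98,-0.88,0],"delta_rot":[0,0,0]}
    - {"hand":-1,"slide":[0.98,-0.88,0],"delta_rot":[0,0,0]}
    - {"hand":-1,"slide":[0.98,-0.88,0],"delta_rot":[0,0,0]}
    - {"hand":-1,"slide":[0.98,-0.88,0],"delta_rot":[0,0,0]}
    - {"hand":-1,"slide":[0.98,-0.88,0],"delta_rot":[0,0,0]}
    - {"hand":-1,"slide":[0.98,-0.88,0],"delta_rot":[0,0,0]}
    - {"hand":-1,"slide":[0.98,-0.88,0],"delta_rot":[0,0,0]}
    - {"hand":-1,"slide":[0.98,-0.88,0],"delta_rot":[0,0,0]}
    - {"hand":-1,"slide":[0.98,-0.88,0],"delta_rot":[0,0,0]}
    - {"hand":-1,"slide":[0.98,-0.88,0],"delta_rot":[0,0,0]}
    - {"hand":-1,"slide":[0.98,-0.88,0],"delta_rot":[0,0,0]}
    - {"hand":-1,"slide":[0.98,-0.88,0],"delta_rot":[0,0,0]}
    - {"hand":-1,"slide":[0.44,-0.4,0],"delta_rot":[0,0,0]}

```text
time_s: 2.57
position: [0.5574, 0.0894, 0.2267]
orientation: [0.981, 0.195, 0.0, -0.001]
force: [-0.9, 0.3, -0.3]
finger_gap: 0.092
grasp_force: 0.0
```

Emit:
servo_tool:
  targets:
    - {"hand":-1,"slide":[0,0,0],"delta_rot":[0,0,-0.95]}
    - {"hand":-1,"slide":[0,0,0],"delta_rot":[0,0,-1]}
    - {"hand":-1,"slide":[0,0,0],"delta_rot":[0,0,-1]}
    - {"hand":-1,"slide":[0,0,0],"delta_rot":[0,0,-1]}
    - {"hand":-1,"slide":[0,0,0],"delta_rot":[0,0,-1]}
    - {"hand":-1,"slide":[0,0,0],"delta_rot":[0,0,-1]}
    - {"hand":-1,"slide":[0,0,0],"delta_rot":[0,0,-1]}
    - {"hand":-1,"slide":[0,0,0],"delta_rot":[0,0,0]}
    - {"hand":-1,"slide":[0,0,0],"delta_rot":[0,0,0]}

```text
time_s: 3.32
position: [0.557, 0.0846, 0.2266]
orientation: [0.82, 0.572, -0.0, -0.0]
force: [-0.1, -0.3, 1.2]
finger_gap: 0.0917
grasp_force: 0.0
```

Run:
```python
from h import *
s=monitor.sense();print(s['time_s'],s['position'],R.from_quat(s['orientation']).as_matrix().round(3),np.round(s['joint_pos'],3))
cv2.imwrite('pics/w2.png',eyes.grab_frame('wrist')[...,::-1])
```

```text
3.3167 [0.55695543 0.08457098 0.22662797] [[ 0.345  0.939 -0.   ]
 [ 0.939 -0.345 -0.   ]
 [-0.    -0.    -1.   ]] [ 0.135  0.388 -0.518  1.693  0.21   1.116 -0.795]
```

View pics/w2.png

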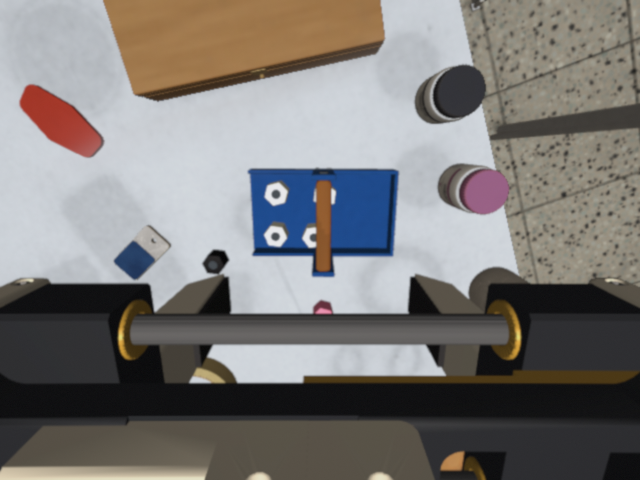

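The wrist view shows the tray at (250–397, 170–255). The right end, at x≈395, has a wall and the left end, at x≈252, is open, so the lip faces the robot. The bar is at (323,226) and the tray is aligned with the tool. I'll refine the bar position.

Run:
```python
from h import *
np.set_printoptions(precision=4,suppress=True)
w=cv2.imread('pics/w2.png');s=monitor.sense();M=R.from_quat(s['orientation']).as_matrix()
for c in blobs(w,(3,90,40),(20,255,255),(300,165,345,280),50)[0]:
    q=cv2.boxPoints(cv2.minAreaRect(c));W=plane('wrist',q,.087);print('bar',q.tolist(),W.mean(0),'in tool',((W-s['position'])@M).tolist())
c=blobs(w,(105,120,40),(125,255,255),(240,160,410,262),50)[0]
p=np.vstack(c)[:,0];p=p[(p[:,0]<300)|(p[:,0]>350)];q=cv2.boxPoints(cv2.minAreaRect(p));print('tray tool z.026',((plane('wrist',q,.02)-s['position'])@M).round(4).tolist(),cv2.minAreaRect(p)[2])
```

```text
bar [[315.9999694824219, 270.9999694824219], [315.9999694824219, 180.99996948242188], [329.9999694824219, 180.99996948242188], [329.9999694824219, 270.9999694824219]] [0.5618 0.0848 0.087 ] in tool [[-0.04034975001158403, -0.0020857181565046715, 0.13968198313721722], [0.04408859412206377, -0.0018104674427676338, 0.13965443168517078], [0.044077583910791626, 0.010492337037169326, 0.13965275237891783], [-0.040364460934852534, 0.01118334546695476, 0.13968017286276427]]
tray tool z.026 [[0.0489, -0.0738, 0.2067], [0.0488, 0.0841, 0.2066], [-0.0468, 0.0902, 0.2067], [-0.0466, -0.0793, 0.2067]] 90.0
```

Emit:
servo_tool:
  targets:
    - {"hand":-1,"slide":[0.1,0.2,0.9],"delta_rot":[0,0,0]}
    - {"hand":-1,"slide":[0,0,1],"delta_rot":[0,0,0]}
    - {"hand":-1,"slide":[0,0,1],"delta_rot":[0,0,0]}
    - {"hand":-1,"slide":[0,0,1],"delta_rot":[0,0,0]}
    - {"hand":-1,"slide":[0,0,1],"delta_rot":[0,0,0]}
    - {"hand":-1,"slide":[0,0,1],"delta_rot":[0,0,0]}
    - {"hand":-1,"slide":[0,0,1],"delta_rot":[0,0,0]}
    - {"hand":-1,"slide":[0,0,1],"delta_rot":[0,0,0]}
    - {"hand":-1,"slide":[0,0,0.6],"delta_rot":[0,0,0]}
    - {"hand":-1,"slide":[0,0,0],"delta_rot":[0,0,0]}
    - {"hand":0,"slide":[0,0,0],"delta_rot":[0,0,0]}
    - {"hand":0,"slide":[0,0,0],"delta_rot":[0,0,0]}
    - {"hand":0.4,"slide":[0,0,0],"delta_rot":[0,0,0]}
    - {"hand":0.5,"slide":[0,0,0],"delta_rot":[0,0,0]}
    - {"hand":0.6,"slide":[0,0,0],"delta_rot":[0,0,0]}
    - {"hand":0.65,"slide":[0,0,0],"delta_rot":[0,0,0]}
    - {"hand":0.7,"slide":[0,0,0],"delta_rot":[0,0,0]}
    - {"hand":0.8,"slide":[0,0,0],"delta_rot":[0,0,0]}
    - {"hand":1,"slide":[0,0,0],"delta_rot":[0,0,0]}
    - {"hand":1,"slide":[0,0,0],"delta_rot":[0,0,0]}

```text
time_s: 5.03
position: [0.5619, 0.0853, 0.0567]
orientation: [0.819, 0.574, -0.0, 0.0]
force: [-0.3, 1.4, -0.9]
finger_gap: 0.0298
grasp_force: 0.0
```

Emit:
servo_tool:
  targets:
    - {"hand":1,"slide":[0,0,0],"delta_rot":[0,0,0]}
    - {"hand":1,"slide":[0,0,0],"delta_rot":[0,0,0]}
    - {"hand":1,"slide":[0,0,0],"delta_rot":[0,0,0]}

```text
time_s: 5.28
position: [0.5618, 0.0853, 0.0567]
orientation: [0.819, 0.574, -0.0, -0.0]
force: [-0.7, -0.5, 0.0]
finger_gap: 0.0141
grasp_force: 30.0
```

The bar is gripped (14 mm, 30 N). I'll lift gently.

Emit:
servo_tool:
  targets:
    - {"hand":1,"slide":[0,0,-0.1],"delta_rot":[0,0,0]}
    - {"hand":1,"slide":[0,0,-0.2],"delta_rot":[0,0,0]}
    - {"hand":1,"slide":[0,0,-0.3],"delta_rot":[0,0,0]}
    - {"hand":1,"slide":[0,0,-0.5],"delta_rot":[0,0,0]}
    - {"hand":1,"slide":[0,0,-0.6],"delta_rot":[0,0,0]}
    - {"hand":1,"slide":[0,0,-0.7],"delta_rot":[0,0,0]}
    - {"hand":1,"slide":[0,0,-0.7],"delta_rot":[0,0,0]}
    - {"hand":1,"slide":[0,0,-0.7],"delta_rot":[0,0,0]}
    - {"hand":1,"slide":[0,0,-0.7],"delta_rot":[0,0,0]}
    - {"hand":1,"slide":[0,0,-0.7],"delta_rot":[0,0,0]}
    - {"hand":1,"slide":[0,0,-0.7],"delta_rot":[0,0,0]}
    - {"hand":1,"slide":[0,0,-0.7],"delta_rot":[0,0,0]}
    - {"hand":1,"slide":[0,0,-0.6],"delta_rot":[0,0,0]}
    - {"hand":1,"slide":[0,0,-0.4],"delta_rot":[0,0,0]}
    - {"hand":1,"slide":[0,0,-0.2],"delta_rot":[0,0,0]}
    - {"hand":1,"slide":[0,0,0],"delta_rot":[0,0,0]}

```text
time_s: 6.62
position: [0.5623, 0.0855, 0.2141]
orientation: [0.819, 0.574, 0.001, 0.0]
force: [1.1, -0.1, -3.9]
finger_gap: 0.0138
grasp_force: 30.0
```

Run:
```python
from h import *
s=monitor.sense();print(s['time_s'],s['position'],np.round(s['joint_pos'],3),s['force'])
a=eyes.grab_frame('wrist')[120:300,200:440,::-1];b=eyes.grab_frame('scene')[150:400,150:450,::-1]
cv2.imwrite('pics/m1.png',np.hstack([cv2.resize(a,(400,300)),cv2.resize(b,(360,300))]))
```

```text
6.6167 [0.56233223 0.08546821 0.21405116] [ 0.131  0.407 -0.515  1.699  0.222  1.092 -0.8  ] [ 1.0945987  -0.07332377 -3.91004176]
```

View pics/m1.png

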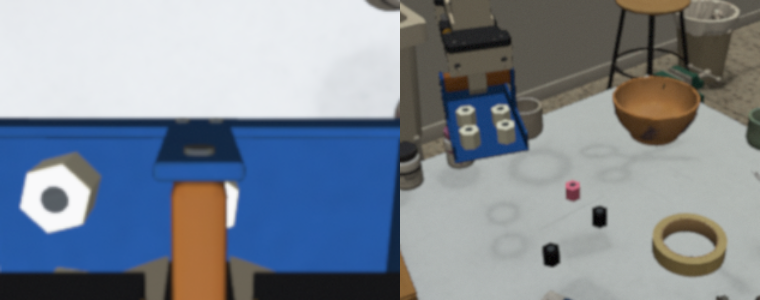

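The tray is level in the air with all four props on it. Next I'll carry it so the lip ends up over the near part of the bowl.

Emit:
servo_tool:
  targets:
    - {"hand":1,"slide":[-0.2,0.13,0.02],"delta_rot":[0,0,0]}
    - {"hand":1,"slide":[-0.4,0.27,0.03],"delta_rot":[0,0,0]}
    - {"hand":1,"slide":[-0.6,0.4,0.05],"delta_rot":[0,0,0]}
    - {"hand":1,"slide":[-0.8,0.53,0.07],"delta_rot":[0,0,0]}
    - {"hand":1,"slide":[-0.93,0.62,0.08],"delta_rot":[0,0,0]}
    - {"hand":1,"slide":[-0.93,0.62,0.08],"delta_rot":[0,0,0]}
    - {"hand":1,"slide":[-0.93,0.62,0.08],"delta_rot":[0,0,0]}
    - {"hand":1,"slide":[-0.93,0.62,0.08],"delta_rot":[0,0,0]}
    - {"hand":1,"slide":[-0.93,0.62,0.08],"delta_rot":[0,0,0]}
    - {"hand":1,"slide":[-0.93,0.62,0.08],"delta_rot":[0,0,0]}
    - {"hand":1,"slide":[-0.93,0.62,0.08],"delta_rot":[0,0,0]}
    - {"hand":1,"slide":[-0.93,0.62,0.08],"delta_rot":[0,0,0]}
    - {"hand":1,"slide":[-0.93,0.62,0.08],"delta_rot":[0,0,0]}
    - {"hand":1,"slide":[-0.93,0.62,0.08],"delta_rot":[0,0,0]}
    - {"hand":1,"slide":[-0.93,0.62,0.08],"delta_rot":[0,0,0]}
    - {"hand":1,"slide":[-0.93,0.62,0.08],"delta_rot":[0,0,0]}
    - {"hand":1,"slide":[-0.93,0.62,0.08],"delta_rot":[0,0,0]}
    - {"hand":1,"slide":[-0.8,0.53,0.07],"delta_rot":[0,0,0]}
    - {"hand":1,"slide":[-0.6,0.4,0.05],"delta_rot":[0,0,0]}
    - {"hand":1,"slide":[-0.4,0.27,0.03],"delta_rot":[0,0,0]}

```text
time_s: 8.38
position: [0.6519, -0.2888, 0.1843]
orientation: [0.82, 0.573, -0.001, -0.0]
force: [0.1, -0.1, -3.3]
finger_gap: 0.0141
grasp_force: 30.0
```

Emit:
servo_tool:
  targets:
    - {"hand":1,"slide":[-0.2,0.13,0.02],"delta_rot":[0,0,0]}
    - {"hand":1,"slide":[0,0,0],"delta_rot":[0,0,0]}
    - {"hand":1,"slide":[0,0,0],"delta_rot":[0,0,0]}

```text
time_s: 8.63
position: [0.6537, -0.2891, 0.185]
orientation: [0.819, 0.574, 0.0, -0.0]
force: [-0.0, 0.6, -2.1]
finger_gap: 0.0135
grasp_force: 30.0
```

Run:
```python
from h import *
s=monitor.sense();print(s['time_s'],s['position'],s['orientation'].round(3),np.round(s['joint_pos'],3))
a=eyes.grab_frame('top')[150:300,320:520,::-1];b=eyes.grab_frame('scene')[120:320,250:500,::-1]
cv2.imwrite('pics/m2.png',np.hstack([cv2.resize(a,(400,300)),cv2.resize(b,(375,300))]))
```

```text
8.6333 [ 0.65374093 -0.28914992  0.18501236] [ 0.819  0.574  0.    -0.   ] [ 0.574  0.651 -0.404  1.345  0.258  1.197 -0.197]
```

View pics/m2.png

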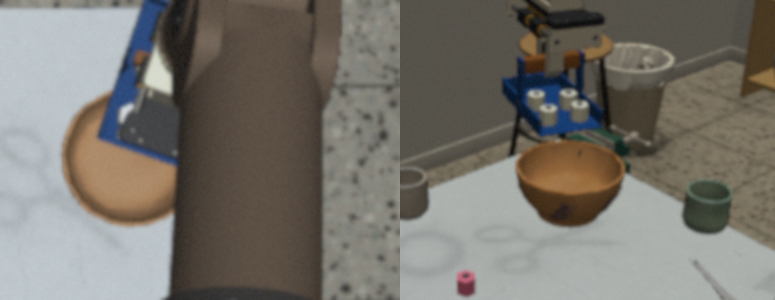

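The tray's lip is over the bowl, with its middle near the bowl centre, and all four props are on it. Now I'll tip it slowly, lip down (negative turn about tool x).

Emit:
servo_tool:
  targets:
    - {"hand":1,"slide":[0,0,0],"delta_rot":[-0.3,0,0]}
    - {"hand":1,"slide":[0,0,0],"delta_rot":[-0.5,0,0]}
    - {"hand":1,"slide":[0,0,0],"delta_rot":[-0.5,0,0]}
    - {"hand":1,"slide":[0,0,0],"delta_rot":[-0.5,0,0]}
    - {"hand":1,"slide":[0,0,0],"delta_rot":[-0.3,0,0]}
    - {"hand":1,"slide":[0,0,0],"delta_rot":[-0.1,0,0]}
    - {"hand":1,"slide":[0,0,0],"delta_rot":[-0.1,0,0]}
    - {"hand":1,"slide":[0,0,0],"delta_rot":[-0.1,0,0]}
    - {"hand":1,"slide":[0,0,0],"delta_rot":[-0.1,0,0]}
    - {"hand":1,"slide":[0,0,0],"delta_rot":[-0.1,0,0]}
    - {"hand":1,"slide":[0,0,0],"delta_rot":[-0.1,0,0]}
    - {"hand":1,"slide":[0,0,0],"delta_rot":[-0.1,0,0]}
    - {"hand":1,"slide":[0,0,0],"delta_rot":[-0.1,0,0]}
    - {"hand":1,"slide":[0,0,0],"delta_rot":[-0.1,0,0]}
    - {"hand":1,"slide":[0,0,0],"delta_rot":[-0.1,0,0]}
    - {"hand":1,"slide":[0,0,0],"delta_rot":[-0.1,0,0]}
    - {"hand":1,"slide":[0,0,0],"delta_rot":[-0.1,0,0]}
    - {"hand":1,"slide":[0,0,0],"delta_rot":[-0.1,0,0]}
    - {"hand":1,"slide":[0,0,0],"delta_rot":[-0.1,0,0]}
    - {"hand":1,"slide":[0,0,0],"delta_rot":[-0.1,0,0]}

```text
time_s: 10.4
position: [0.6537, -0.2903, 0.1852]
orientation: [0.8, 0.561, 0.123, 0.176]
force: [0.5, 0.4, -3.2]
finger_gap: 0.0135
grasp_force: 30.0
```

Run:
```python
from h import *
s=monitor.sense();print(s['time_s'],s['position'],R.from_quat(s['orientation']).as_matrix().round(3),np.round(s['joint_pos'],3),s['force'])
a=eyes.grab_frame('wrist')[...,::-1];b=eyes.grab_frame('scene')[120:320,250:500,::-1]
cv2.imwrite('pics/m3.png',np.hstack([cv2.resize(a,(400,300)),cv2.resize(b,(375,300))]))
```

```text
10.4 [ 0.65367513 -0.29033725  0.18517532] [[ 0.341  0.853  0.395]
 [ 0.94  -0.31  -0.143]
 [-0.     0.42  -0.908]] [ 0.628  0.44  -0.39   1.802  0.368  0.519 -0.323] [ 0.52503566  0.44596767 -3.24557932]
```

View pics/m3.png

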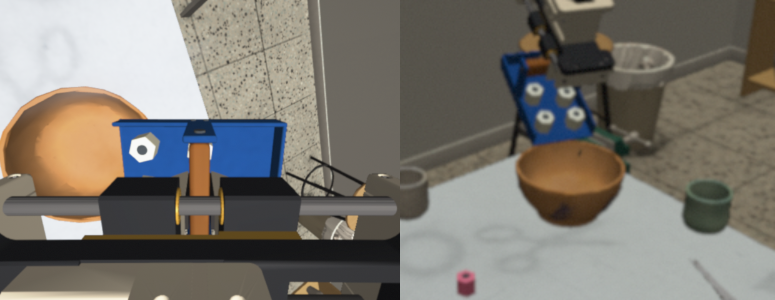

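The tilt is 24.8° and all four props are still on the tray; the wrist force is unchanged at −3.2 N. I'll tip a little further, still slowly.

Emit:
servo_tool:
  targets:
    - {"hand":1,"slide":[0,0,0],"delta_rot":[-0.08,0,0]}
    - {"hand":1,"slide":[0,0,0],"delta_rot":[-0.08,0,0]}
    - {"hand":1,"slide":[0,0,0],"delta_rot":[-0.08,0,0]}
    - {"hand":1,"slide":[0,0,0],"delta_rot":[-0.08,0,0]}
    - {"hand":1,"slide":[0,0,0],"delta_rot":[-0.08,0,0]}
    - {"hand":1,"slide":[0,0,0],"delta_rot":[-0.08,0,0]}

```text
time_s: 11.0
position: [0.6537, -0.2903, 0.1851]
orientation: [0.794, 0.557, 0.139, 0.199]
force: [0.1, 0.6, -3.7]
finger_gap: 0.0137
grasp_force: 30.0
```

Run:
```python
from h import *
s=monitor.sense();print(s['time_s'],s['position'],np.round(s['joint_pos'],3),s['force'],s['orientation'])
b=eyes.grab_frame('scene')[...,::-1];cv2.imwrite('pics/m4.png',cv2.resize(b[120:320,250:500],(750,600)))
```

```text
11.0 [ 0.65366852 -0.29027368  0.18510091] [ 0.614  0.42  -0.364  1.859  0.401  0.421 -0.36 ] [ 0.05555522  0.6253022  -3.66603124] [0.79434879 0.55682822 0.13936962 0.1988176 ]
```

View pics/m4.png

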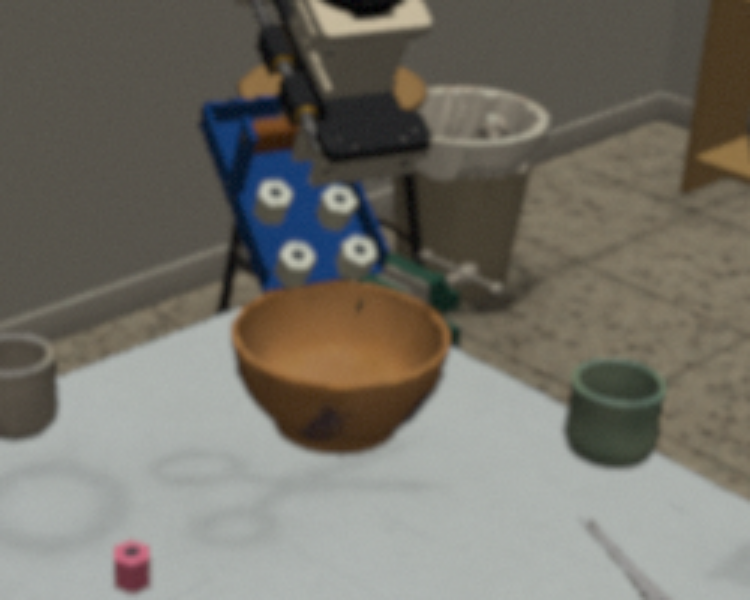

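Run:
```python
from h import *
s=monitor.sense();M=R.from_quat(s['orientation']).as_matrix()
c=eyes.calibration('scene');K=np.array([[c['fx'],0,c['cx']],[0,c['fy'],c['cy']],[0,0,1]])
def proj(P):
    q=(np.array(P)@c['extrinsics'][:3,:3].T+c['extrinsics'][:3,3])@F
    return ((cv2.projectPoints(q,np.zeros(3),np.zeros(3),K,np.array(c['dist']))[0][:,0]-[250,120])*3).round().tolist()
def tr(x,y,z): return s['position']+M@np.array([y,x,.0567-z])
L=[tr(-.08,yy,.004) for yy in(-.048,0,.048)];print('lip',np.round(L,3).tolist(),proj(L))
print('+x top corners',proj([tr(.08,-.048,.026),tr(.08,.048,.026)]))
a=np.linspace(0,2*np.pi,9)[:-1];print('rim',proj(np.c_[.573+.078*np.cos(a),-.261+.078*np.sin(a),0*a+.078]))
# props on tray from scene: intersect rays with prop tops plane
for u in [(273,193),(339,199),(296,256),(358,250)]:
    o,d=ray('scene',[(u[0]/3+250,u[1]/3+120)]);n=-M[:,2];p0=tr(0,0,.028);d=d[0];t=n@(p0-o)/(n@d);q=M.T@(o+t*d-s['position']);print('prop tray xy',q[[1,0]].round(4))
```

```text
lip [[0.594, -0.32, 0.101], [0.61, -0.275, 0.101], [0.627, -0.229, 0.101]] [[380.0, 268.0], [320.0, 278.0], [257.0, 287.0]]
+x top corners [[316.0, 87.0], [199.0, 101.0]]
rim [[268.0, 291.0], [230.0, 325.0], [256.0, 365.0], [336.0, 387.0], [420.0, 374.0], [451.0, 336.0], [417.0, 298.0], [343.0, 281.0]]
prop tray xy [-0.0168  0.0202]
prop tray xy [-0.0305 -0.027 ]
prop tray xy [-0.0745  0.0218]
prop tray xy [-0.0775 -0.025 ]
```

The projected lip and rim match the picture. The front props have now reached tray x≈−0.076, so they are sliding. I'll hold this slope.

Emit:
servo_tool:
  targets:
    - {"hand":1,"slide":[0,0,0],"delta_rot":[0,0,0]}
    - {"hand":1,"slide":[0,0,0],"delta_rot":[0,0,0]}
    - {"hand":1,"slide":[0,0,0],"delta_rot":[0,0,0]}
    - {"hand":1,"slide":[0,0,0],"delta_rot":[0,0,0]}
    - {"hand":1,"slide":[0,0,0],"delta_rot":[0,0,0]}
    - {"hand":1,"slide":[0,0,0],"delta_rot":[0,0,0]}
    - {"hand":1,"slide":[0,0,0],"delta_rot":[0,0,0]}
    - {"hand":1,"slide":[0,0,0],"delta_rot":[0,0,0]}
    - {"hand":1,"slide":[0,0,0],"delta_rot":[0,0,0]}
    - {"hand":1,"slide":[0,0,0],"delta_rot":[0,0,0]}

```text
time_s: 11.88
position: [0.6537, -0.2903, 0.1852]
orientation: [0.794, 0.557, 0.139, 0.198]
force: [-0.6, 0.3, -1.7]
finger_gap: 0.0139
grasp_force: 30.0
```

Run:
```python
from h import *
s=monitor.sense();print(s['time_s'],s['force'])
b=eyes.grab_frame('scene')[...,::-1];a=eyes.grab_frame('wrist')[...,::-1];cv2.imwrite('pics/m5.png',np.hstack([cv2.resize(a,(400,300)),cv2.resize(b[120:320,250:500],(375,300))]))
```

```text
11.8833 [-0.60126314  0.33770299 -1.67926377]
```

View pics/m5.png

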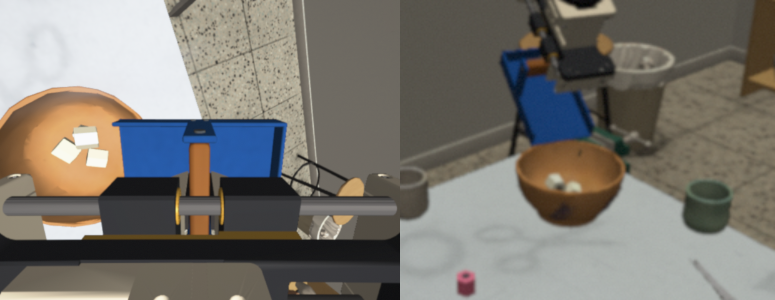

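The tray is empty; the wrist view shows props in the bowl at about (66,150), (85,135) and (97,157). I'll raise the tray, level it and verify numerically, since all the views are used up.

Emit:
servo_tool:
  targets:
    - {"hand":1,"slide":[0,0.2,-0.4],"delta_rot":[0,0,0]}
    - {"hand":1,"slide":[0,0.4,-0.75],"delta_rot":[0,0,0]}
    - {"hand":1,"slide":[0,0.4,-0.75],"delta_rot":[0,0,0]}
    - {"hand":1,"slide":[0,0.2,-0.4],"delta_rot":[0.3,0,0]}
    - {"hand":1,"slide":[0,0,0],"delta_rot":[0.6,0,0]}
    - {"hand":1,"slide":[0,0,0],"delta_rot":[0.7,0,0]}
    - {"hand":1,"slide":[0,0,0],"delta_rot":[0.7,0,0]}
    - {"hand":1,"slide":[0,0,0],"delta_rot":[0.7,0,0]}
    - {"hand":1,"slide":[0,0,0],"delta_rot":[0.6,0,0]}
    - {"hand":1,"slide":[0,0,0],"delta_rot":[0.48,0,0]}
    - {"hand":1,"slide":[0,0,-0.4],"delta_rot":[0,0,0]}
    - {"hand":1,"slide":[0,0,-0.7],"delta_rot":[0,0,0]}
    - {"hand":1,"slide":[0,0,-0.4],"delta_rot":[0,0,0]}
    - {"hand":1,"slide":[0,0,0],"delta_rot":[0,0,0]}
    - {"hand":1,"slide":[0,0,0],"delta_rot":[0,0,0]}
    - {"hand":1,"slide":[0,0,0],"delta_rot":[0,0,0]}

```text
time_s: 13.32
position: [0.6528, -0.2902, 0.2671]
orientation: [0.819, 0.574, 0.0, 0.0]
force: [0.1, 0.2, -1.9]
finger_gap: 0.014
grasp_force: 30.0
```

Run:
```python
from h import *
s=monitor.sense();print(s['time_s'],s['position'],s['orientation'].round(3),s['force'],s['finger_gap'],s['grasp_force'])
b=np.ascontiguousarray(eyes.grab_frame('scene')[...,::-1]);t=np.ascontiguousarray(eyes.grab_frame('top')[...,::-1]);w=np.ascontiguousarray(eyes.grab_frame('wrist')[...,::-1])
for n,im,box in [('scene',b,(320,205,405,275)),('top',t,(345,185,428,270)),('wrist',w,(0,100,420,290))]:
    for c in blobs(im,(0,0,110),(179,75,255),box,8)[0]: 
        m=c[:,0].mean(0);print(n,m.round(),cv2.contourArea(c),plane(n,[m],.03)[0].round(3))
bw=blobs(t,(3,60,40),(20,255,255),(330,180,425,275),200)[0]
for c in bw: print('bowl px',cv2.boundingRect(c),cv2.contourArea(c))
sb=blobs(b,(3,60,30),(20,255,255),(300,190,420,290),200)[0]
s0=blobs(cv2.imread('pics/scene0.png'),(3,60,30),(20,255,255),(300,190,420,290),200)[0]
print([cv2.boundingRect(c) for c in sb],[cv2.boundingRect(c) for c in s0])
```

```text
13.3167 [ 0.652785   -0.29019924  0.26709364] [0.819 0.574 0.    0.   ] [ 0.13982185  0.17247805 -1.9454973 ] 0.014042567308092876 29.991340041160583
scene [358. 242.] 109.5 [ 0.602 -0.274  0.03 ]
scene [357. 254.] 1439.0 [ 0.567 -0.239  0.03 ]
scene [402. 211.] 9.5 [ 0.647 -0.467  0.03 ]
scene [368. 206.] 18.5 [ 0.722 -0.42   0.03 ]
scene [348. 209.] 63.5 [ 0.739 -0.367  0.03 ]
top [385. 228.] 396.5 [ 0.577 -0.266  0.03 ]
top [396. 194.] 12.0 [ 0.656 -0.294  0.03 ]
top [406. 188.] 65.5 [ 0.67  -0.318  0.03 ]
top [367. 235.] 1723.5 [ 0.562 -0.224  0.03 ]
wrist [  5. 283.] 46.5 [ 0.249 -0.243  0.03 ]
wrist [ 25. 280.] 88.5 [ 0.275 -0.248  0.03 ]
wrist [ 11. 266.] 391.5 [ 0.27  -0.227  0.03 ]
wrist [250. 187.] 148.5 [ 0.587 -0.237  0.03 ]
wrist [230. 150.] 164.0 [ 0.581 -0.191  0.03 ]
wrist [  7. 147.] 923.5 [ 0.348 -0.103  0.03 ]
wrist [187. 170.] 45896.0 [ 0.526 -0.195  0.03 ]
bowl px (351, 195, 74, 80) 2536.5
[(327, 211, 74, 60), (389, 190, 31, 24)] [(327, 212, 74, 59), (389, 190, 31, 23)]
```

Run:
```python
from h import *
s=monitor.sense();M=R.from_quat(s['orientation']).as_matrix()
b=np.ascontiguousarray(eyes.grab_frame('scene')[...,::-1]);t=np.ascontiguousarray(eyes.grab_frame('top')[...,::-1])
c=eyes.calibration('scene');K=np.array([[c['fx'],0,c['cx']],[0,c['fy'],c['cy']],[0,0,1]])
P=np.array([s['position']+M@np.array([y,x,.0527]) for x,y in [(-.078,-.044),(-.078,.044),(0.0,.044),(0.0,-.044)]])
q=(P@c['extrinsics'][:3,:3].T+c['extrinsics'][:3,3])@F
uv=cv2.projectPoints(q,np.zeros(3),np.zeros(3),K,np.array(c['dist']))[0]
m=np.zeros(b.shape[:2],np.uint8);cv2.fillConvexPoly(m,np.int32(uv),255)
h=cv2.cvtColor(b,cv2.COLOR_BGR2HSV);blue=cv2.inRange(h,(105,120,30),(125,255,255));wh=cv2.inRange(h,(0,0,110),(179,75,255))
print('tray poly',(m>0).sum(),'blue',((m>0)&(blue>0)).sum(),'white',((m>0)&(wh>0)).sum())
for c in blobs(t,(0,0,110),(179,75,255),(365,205,410,250),100)[0]:
    r0=cv2.minAreaRect(c);box=cv2.boxPoints(r0);print(r0,cv2.contourArea(c))
    W=plane('top',c[:,0],.03);d=np.linalg.norm(W[:,:2]-[.573,-.261],axis=1);print('max dist from axis',d[c[:,0,0]>375].max())
# per prop split: distinct props by distance transform peaks
k=blobs(t,(0,0,110),(179,75,255),(375,218,396,240),100)[1]
print('\n'.join(''.join('#' if v else '.' for v in r) for r in k[214:244,370:402]))
```

```text
tray poly 641 blue 632 white 0
((386.5, 233.5), (39.21223831176758, 25.930675506591797), 18.434947967529297) 398.0
max dist from axis 0.06117926969672821
................................
................................
................................
................................
.....#######....................
.....##########.................
.....#############..............
.....###############............
.....##################.........
.....#####################......
.....#####################......
.....#####################......
.....#####################......
.....####################.......
.....###################........
.....#######..##########........
.....#######...########.........
.....########...######..........
.....#########....####..........
.....#########..................
.....##########.................
.....##########.................
.....###########................
.....###########................
.....############...............
.....############...............
................................
................................
................................
................................
```

The tray is empty. I'll shift it aside, still high and level, so the cameras can see the whole bowl and I can count the props.

Emit:
servo_tool:
  targets:
    - {"hand":1,"slide":[0.2,0,0],"delta_rot":[0,0,0]}
    - {"hand":1,"slide":[0.5,0,0],"delta_rot":[0,0,0]}
    - {"hand":1,"slide":[0.8,0,0],"delta_rot":[0,0,0]}
    - {"hand":1,"slide":[0.8,0,0],"delta_rot":[0,0,0]}
    - {"hand":1,"slide":[0.8,0,0],"delta_rot":[0,0,0]}
    - {"hand":1,"slide":[0.8,0,0],"delta_rot":[0,0,0]}
    - {"hand":1,"slide":[0.8,0,0],"delta_rot":[0,0,0]}
    - {"hand":1,"slide":[0.8,0,0],"delta_rot":[0,0,0]}
    - {"hand":1,"slide":[0.8,0,0],"delta_rot":[0,0,0]}
    - {"hand":1,"slide":[0.8,0,0],"delta_rot":[0,0,0]}
    - {"hand":1,"slide":[0.5,0,0],"delta_rot":[0,0,0]}
    - {"hand":1,"slide":[0.2,0,0],"delta_rot":[0,0,0]}
    - {"hand":1,"slide":[0,0,0],"delta_rot":[0,0,0]}
    - {"hand":1,"slide":[0,0,0],"delta_rot":[0,0,0]}
    - {"hand":1,"slide":[0,0,0],"delta_rot":[0,0,0]}

```text
time_s: 14.82
position: [0.7062, -0.1451, 0.267]
orientation: [0.819, 0.573, -0.0, 0.0]
force: [-0.8, 0.3, -2.1]
finger_gap: 0.0139
grasp_force: 30.0
```

Run:
```python
from h import *
s=monitor.sense();print(s['time_s'],s['position'],s['orientation'].round(3),s['finger_gap'])
t=np.ascontiguousarray(eyes.grab_frame('top')[...,::-1])
h=cv2.cvtColor(t,cv2.COLOR_BGR2HSV)
k=cv2.inRange(h,np.array((0,0,120)),np.array((179,75,255)))
print('\n'.join(''.join('#' if v else '.' for v in r) for r in k[190:268,346:428:1]))
for c in blobs(t,(0,0,120),(179,75,255),(362,204,410,252),40)[0]:
    W=plane('top',c[:,0],.03);print(cv2.contourArea(c),cv2.minAreaRect(c),np.linalg.norm(W[:,:2]-[.573,-.261],axis=1).max())
bw=blobs(t,(3,60,40),(20,255,255),(330,180,425,275),500)[0]
for c in bw: print('bowl',cv2.fitEllipse(c))
```

```text
14.8167 [ 0.7062222  -0.1451309   0.26696315] [ 0.819  0.573 -0.     0.   ] 0.013926482222034232
................................................##################################
................................................##################################
................................................######################..........##
.................................................###################.............#
.................................................###############.................#
.................................................#############...................#
.................................................#############...................#
.....................................................#########...................#
.......................................................######....................#
.........................................................###.....................#
...........................................................##....................#
.................................................................................#
.......
[... 4876 characters left out ...]
#############
........................................................##########################
........................................................##########################
........................................................##########################
........................................................##########################
........................................................##########################
........................................................##########################
........................................................##########################
bowl ((368.0328674316406, 225.89816284179688), (96.12132263183594, 98.85465240478516), 159.4665069580078)
```

Emit:
servo_tool:
  targets:
    - {"hand":1,"slide":[0.2,0,0],"delta_rot":[0,0,0]}
    - {"hand":1,"slide":[0.5,-0.2,0],"delta_rot":[0,0,0]}
    - {"hand":1,"slide":[0.8,-0.4,0],"delta_rot":[0,0,0]}
    - {"hand":1,"slide":[0.8,-0.4,0],"delta_rot":[0,0,0]}
    - {"hand":1,"slide":[0.8,-0.4,0],"delta_rot":[0,0,0]}
    - {"hand":1,"slide":[0.8,-0.4,0],"delta_rot":[0,0,0]}
    - {"hand":1,"slide":[0.8,-0.4,0],"delta_rot":[0,0,0]}
    - {"hand":1,"slide":[0.8,-0.4,0],"delta_rot":[0,0,0]}
    - {"hand":1,"slide":[0.8,-0.4,0],"delta_rot":[0,0,0]}
    - {"hand":1,"slide":[0.5,-0.2,0],"delta_rot":[0,0,0]}
    - {"hand":1,"slide":[0.2,0,0],"delta_rot":[0,0,0]}
    - {"hand":1,"slide":[0,0,0],"delta_rot":[0,0,0]}
    - {"hand":1,"slide":[0,0,0],"delta_rot":[0,0,0]}
    - {"hand":1,"slide":[0,0,0],"delta_rot":[0,0,0]}

```text
time_s: 16.03
position: [0.6943, 0.0082, 0.2668]
orientation: [0.819, 0.573, -0.0, 0.0]
force: [-0.3, -0.3, -1.9]
finger_gap: 0.0136
grasp_force: 30.0
```

Run:
```python
from h import *
s=monitor.sense();print(s['time_s'],s['position'],s['orientation'].round(3),s['finger_gap'])
t=np.ascontiguousarray(eyes.grab_frame('top')[...,::-1])
h=cv2.cvtColor(t,cv2.COLOR_BGR2HSV)
k=cv2.inRange(h,np.array((0,0,100)),np.array((179,75,255)))
print('\n'.join(''.join('#' if v else '.' for v in r) for r in k[208:252,362:410]))
for c in blobs(t,(0,0,100),(179,75,255),(362,204,410,252),40)[0]:
    W=plane('top',c[:,0],.03);print(cv2.contourArea(c),cv2.minAreaRect(c),np.linalg.norm(W[:,:2]-[.573,-.261],axis=1).max())
bw=blobs(t,(3,60,40),(20,255,255),(330,180,425,275),500)[0]
for c in bw: print('bowl',cv2.fitEllipse(c))
```

```text
16.0333 [0.69431208 0.00815073 0.2667888 ] [ 0.819  0.573 -0.     0.   ] 0.013563210724143685
................................................
................................................
................................................
................................................
................................................
................................................
................................................
................................................
................................................
................................................
...........######...............................
..........#########......###....................
..........##########....#######.................
.........#############.#########................
.........########################...............
.........#########################..............
........##########################..............
........##########################..............
.......###########################..............
........#########################...............
........##################
[... 682 characters left out ...]
..........................
..............#####.............................
...............##...............................
................................................
................................................
................................................
................................................
................................................
................................................
................................................
386.0 ((379.5400390625, 228.28001403808594), (23.200000762939453, 28.200002670288086), 36.869895935058594) 0.03570733243317453
bowl ((385.2572326660156, 228.09414672851562), (67.59561157226562, 68.24231719970703), 78.95732879638672)
```

The bowl is unmoved and the props form one cluster within 36 mm of its axis. The cluster's area leaves three or four props possible, so I'll check for stacking and for strays.

Run:
```python
from h import *
a=cv2.imread('pics/m5.png');h=cv2.cvtColor(a,cv2.COLOR_BGR2HSV)
reg=h[120:172,46:118]
ch=' .:-=+*#%@'
print('\n'.join(''.join(' ' if p[1]>90 else ch[min(9,max(1,int((int(p[2])-60)/19)))] for p in r) for r in reg))
t=np.ascontiguousarray(eyes.grab_frame('top')[...,::-1]);t0=cv2.imread('pics/top0.png')
d=(cv2.absdiff(cv2.GaussianBlur(t,(3,3),0),cv2.GaussianBlur(t0,(3,3),0)).max(2)>35).astype(np.uint8)
for c in cv2.findContours(d,cv2.RETR_EXTERNAL,cv2.CHAIN_APPROX_NONE)[0]:
    if cv2.contourArea(c)>15: print('diff',cv2.boundingRect(c))
```

```text
:.
                                                                  +--   
                                                                  -     
                                                                  =     
                                  =-=+                            -     
                                 +=--==++*#%%%%%%%                 +====
                            %%%%###########%%%%%%#                      
                           %%%%%%%%%%%%%%%%%%%%%%#*                     
                           #%%%%%%%%%%%%%%%%%%%%%#*                     
                           #%%%%%%%%%%%%%%%%%%%%%#*                     
                           *%%%%%%%%%%%%%%%%%%%%%%#                     
                           *%%%%%%%%%%%%%%%%@@@@@@@%                    
                          ##%%%%@@@@@@@@@@@@@@@@@@@%                    
                          %@@@@@@@@@@@@@@@@@@@@@@@@%                    
                          @@@@@@@@@@@@@@@@@@@@@@@@@@                    
                           @@@@@@@@@@@@@@@@@@@@@@@@@                    
  
[... 2068 characters left out ...]
              @@@@@@@@@@@@@@@@@@@@%           
                                           @@@@@@@@@@@@@@@@@            
                                                     @@@@@@@            
                                                                        
                                                                        
                                                                        
                                                                        
diff (255, 465, 42, 15)
diff (251, 446, 60, 34)
diff (258, 430, 19, 11)
diff (565, 397, 25, 45)
diff (524, 362, 116, 118)
diff (370, 218, 26, 27)
diff (177, 82, 7, 15)
diff (255, 67, 31, 62)
diff (180, 55, 193, 425)
```

Run:
```python
from h import *
import h
st={'position':np.array([.6537,-.2903,.1852]),'orientation':np.array([.7943,.5568,.1394,.1985])}
class Mo:
    def sense(self): return st
h.monitor=Mo()
for n,w,t in [('A',(84,136),(377,224.5)),('B',(63,150),(380,239)),('C',(97,157.5),(390.5,225.5))]:
    for wu in [(w[0]/.625,w[1]/.625)]:
        p,e=tri('wrist',wu,'top',t);print(n,p.round(4),'gap',round(e,4))
```

```text
A [ 0.5852 -0.2479  0.0186] gap 0.0035
B [ 0.5526 -0.2568  0.    ] gap 0.0025
C [ 0.5839 -0.2825  0.007 ] gap 0.0
```

Run:
```python
from h import *
b=np.ascontiguousarray(eyes.grab_frame('scene')[...,::-1]);g=cv2.cvtColor(b,cv2.COLOR_BGR2HSV)
ch=' .:-=+*#%@'
x0,y0=340,230
print('\n'.join(''.join(' ' if p[1]>95 else ch[min(9,max(1,int((int(p[2])-40)/21)))] for p in r) for r in g[y0:260,x0:382]))
c=eyes.calibration('scene');K=np.array([[c['fx'],0,c['cx']],[0,c['fy'],c['cy']],[0,0,1]])
def proj(P):
    q=(np.array(P,float)@c['extrinsics'][:3,:3].T+c['extrinsics'][:3,3])@F
    return (cv2.projectPoints(q,np.zeros(3),np.zeros(3),K,np.array(c['dist']))[0][:,0]-[x0,y0]).round(1).tolist()
for n,t in [('A',(377,224.5)),('B',(380,239)),('C',(390.5,225.5))]:
    print(n,[(z,proj(plane('top',[t],z))[0]) for z in (.02,.035,.05,.065)])
print('near inner rim',proj([[.573-.05,-.261+.05,.078]]))
```

```text
**                            
         ***##**                          
        +*######*                         
        +*#######*                        
       +++*##%%##*                        
       ++++*#####**                       
       ++++******++   *#****              
       ++++++++=====+**####**             
       +++++==-::--=+**#####*             
        +++==-:..:--=**###%#*             
         ++==-:...:-=**######*            
                 :-=+*****##*+            
                   =+**+++***+            
                                          
                                          
                                          
                                          
                                          
                                          
                                          
                                          
                                          
                   ..                     
.                .....                    
-.               .....                    
A [(0.02, [14.3, 22.7]), (0.035, [14.3, 17.3]), (0.05, [14.4, 11.8]), (0.065, [14.4, 6.2])]
B [(0.02, [27.1, 28.2]), (0.035, [27.1, 22.6]), (0.05, [27.1, 17.0]), (0.065, [27.1, 11.3])]
C [(0.02, [25.6, 18.6]), (0.035, [25.6, 13.3]), (0.05, [25.6, 7.8]), (0.065, [25.6, 2.3])]
near inner rim [[22.3, 17.0]]
```

In the scene view, prop A's top face is at z≈0.06, about 24 mm above where a prop resting on the bowl floor would be. It is therefore stacked on the fourth prop, so all four are in the bowl. Handing in.

```bash
python3 -c "
from h import *
s=monitor.sense();print(s['time_s'],s['position'],s['grasp_force'],abs(s['dq']).max())
print(r.close_job())"
```

```text
16.1833 [0.69418191 0.00858298 0.26688782] 29.991264939308167 0.0057291056390166364
the job is handed in; nothing more can be done
None
```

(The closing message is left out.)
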